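Turn a sample plate device side up through the turn-over chute

TASK

One of the two copper sample plates on the white rest lies with its device face down: pick it up (the tab is there to hold it by) and send it head first down the twisted turn-over chute, so that it comes to rest in the chute's catch tray with its device face up, and leave the other plate where it is. The sliding shutter over the chute's mouth must first be pushed fully open; it may or may not be locked, and if it stops short after about a centimetre, free it by giving the brass lock screw a quarter turn anticlockwise (a screw that was already free would be locked by that).

Things in the scene. Friction and masses are not known exactly. Their poses are not given: they have to be found in the camera images.
- chute: Fixed turn-over chute: base plate, a cage of six polished rods whose slot turns half over, mouth at the upper end, catch tray at the lower. Origin on the table; x level, from tray to mouth (away from the robot at yaw 0), y left, z up. The slot runs down towards -x, 40 degrees below level.
- chute_mouth (a point): Centre of the mouth, on the slot's centre line, 0.175 m up; axes as the chute's. The opening, square to the slope, is 45 mm wide (y) and 24 mm high; the grey collar round it (68 x 38 mm) reaches 4 mm up-slope of this point and nothing stands farther up-slope. Past the shutter, rods flare in to a slot 36 mm wide, 13 mm high.
- twist_top (a point): Point on the slot's centre line, inside the cage, 60 mm down the slope from chute_mouth. The slot is straight for the first 30 mm from the mouth and turns half over in the next 154 mm. A plate enters with its flat sides parallel to the slope, plain back up, head first; let go with its head's centre 8 to 16 mm past chute_mouth, it slides down by itself in 1 s.
- twist_mid (a point): Point on the slot's centre line 107 mm down the slope from chute_mouth. Axes as the chute's.
- twist_low (a point): Point on the slot's centre line 154 mm down the slope from chute_mouth. Axes as the chute's.
- tray_stop (a point): Foot of the rubber stop at the low end of the catch tray, on the floor's centre line; axes as the chute's. The white floor rises from here towards +x at 15 degrees for 82 mm to the ends of the rods; 52 mm wide between low walls.
- shutter (a joint): Shutter, a thin steel plate across the mouth that slides along the chute's +y: 0 closed, 0.050 m fully open against its stop. It slides with about 2 N and stays where it is left. If locked, it stops dead within 12 mm.
- shutter_pull (a point): Centre of the shutter's pull, an upright black round knob, 13 mm in diameter, 24 mm high (12 mm above and below this point), on the shutter's top edge; moves with the shutter. Axes as the chute's. Below it a thin stem stands on a bracket 11 mm wide (y), whose top is 18 mm below this point.
- lock_grip (a point): Centre of the brass lock screw's round knurled head on a black housing right of the mouth: vertical axis, 24 mm in diameter, 17 mm high (8.5 mm above and below). Turns with about 0.1 N m and stays. Nothing seen tells whether it locks: try the shutter. If locked, 0.9 to 1.5 rad anticlockwise from above frees it (clockwise is a stop). If free, leave it: a quarter turn would lock it.
- plate_tab (a point): Plate to turn over, 20 to 45 g: copper, 5 mm thick, head 24 mm long and 34 mm wide, tab 40 mm long and 13 mm wide. This point: centre of the tab, half-way through. x from head to tab, y across, z out of the plain copper back (up at the start). The tab overhangs the rest's edge, free underneath, its underside 16 mm above the table.
- plate_head (a point): Centre of that plate's head, 32 mm from plate_tab along the plate's -x. The head's other side, the device face, shows a white ceramic with gold pads and two small dark chips inside a low rim.
- plate: The same plate as a body; origin and axes as plate_tab.
- spare_plate_tab (a point): Centre of the tab of the other, equal plate, which lies device face up on the rest beside the first (60 mm between their centre lines); leave it. Here z points out of the device face.
- rest: White and grey plastic rest fixed to the table, 34 mm deep, 120 mm long (y), 16 mm high, with ribs 2 mm high between which the plates' heads lie. Origin on the table under its middle; the plates' tabs point to its +x.
Not all that is in view belongs to the job. Leave any turquoise look-alike of the plate alone.

How it is judged:
By the outcome, as a careful person would: the job done as asked, in the order asked, and still so for the second after the job is handed in, with the robot touching nothing.
It also fails if it takes over 72 s, if anything falls off the work surface, if the arm or the gripper's body presses on something with over 40 N, if the wrist force passes 120 N, or if a joint passes its speed limit or range.

ROBOT

A 6-joint arm with a two-finger parallel gripper is mounted at the origin on a cart in front of the work surface, level with it; the furniture and walls round the work are solid. World frame = base frame: x ahead of the robot, y to its left, z up, the work surface at z = 0. Lengths are in m, angles in rad, forces in N, time in s.
With the tool pointing down it reaches from about 0.4 to 0.925 m from the base axis. Payload 3.4 kg.
Tool frame: the origin (TCP) lies midway between the tips of the shut fingers; the grasp point (between the pads) lies 19 mm behind it; z points along the fingers, y is the line along which they close (so a half turn about z gives the same grasp; the last joint's range is limited). The gripper opens to 85 mm and grips with 20 to 120 N. Pads are 22 mm wide; open, the fingers measure 114 mm over their backs; the gripper's body (76 mm by 85 mm) begins 54 mm behind the grasp point. The pads swing forward as they close: fully open they stand 13 mm farther back than shut.
Start: joints at [-1.226, 0.307, 1.506, -0, 1.328, -0.073], TCP at [0.233, -0.526, 0.231] pointing down, gripper open.
Joint ranges: [-3.12, 3.12], [-1.05, 2.28], [0.14, 2.33], [-1.42, 4.57], [0.1, 2.73], [-2.68, 2.68]. Speed limits (rad/s): [2.57, 2.57, 3.14, 3.14, 3.14, 3.14].

INTERFACE

Orientations are given as a 3x3 rotation matrix whose columns are the frame's x, y, z axes.
In Python, from bench import arm, vision gives the robot as it stands.
- The arm moves only by the shell command python3 -m creep 'ROWS' [FORCE]. ROWS is JSON, one flat list of numbers, 5 for each row, row after row: the shift along the tool's x, y, z in m, then the turn about the tool's z in degrees, then the closure in counts, from 0 (fully open) to 255 (shut). In form: [dx, dy, dz, yaw, grip, dx, dy, dz, yaw, grip, ...]. A call has 1 to 20 rows; each row shifts and turns the commanded pose from where the row before left it, along the tool's axes as they then stand; what a row does not reach is not made up. A row lasts 1/8 s, in which the tool goes at most 62.5 mm and 10.7 degrees, less where a joint would pass 70% of its speed; a pose out of reach is approached as far as the arm can. A call with a gripper value outside its range is refused whole. The fingers move at their own pace and stop on an object; FORCE is the grip in N (left out, the last holds). Time passes only in rows, so rows that do not move let the fingers close. It gives the time, the measured TCP pose, the force, the opening and the grip force at its end, in the units of the state.
- arm.get_state(): the state, without advancing time (a new reading comes with each control period).
- vision.camera(name): name is "side" or "top" or "wrist"; returns a dict with "frame" (400x640x3 uint8, blue, green, red), "intrinsics" (3x3 intrinsics, pixels), "origin" and "rotation" of the camera in the world. Camera axes: x right, y up, looking along -z (the intrinsics and any distortion apply to the point x, -y, -z); pixel columns grow to the right and rows downward; lengths in m; the calibration is good to about 2 mm. A picture is of the moment at which its call begins. There is no depth.
- arm.close_job(): hands the job in; it is judged then, once.
The state is a dict: "t": time; "qpos": joint angles; "joint_velocities": joint speeds; "joint_efforts": joint torques, N m; "ee_pos": TCP position; "tool_rot": TCP orientation; "contact_force": force on the tool from outside, world axes, zero at the start; "ft_torque": the same for the moment, N m; "gripper_width": finger opening in m; "grip_force": force on a finger pad.
Only numpy, scipy, OpenCV 4.12 (cv2) and the standard library are available. Lean on these libraries where they do the work, as an engineer would, in place of code of your own. Each camera call takes 0.05 s, during which the arm holds its last target. There are 200 camera calls.

## Working session

There is one attempt and no reset: what is moved stays moved. The work goes in short steps, Python scripts to look and compute and a shell command to move; the robot and the scene stay as the last step left them, time stands still between calls to the robot, and variables do not carry over. Pictures are saved under pics/ and viewed, at most 10 in all, crops included, and the job is handed in when it is done.

```bash
mkdir -p pics; ls; python3 - <<'E'
from bench import arm, vision
import cv2, numpy as np
np.set_printoptions(precision=4,suppress=True)
for n in ["side","top"]:
    c=vision.camera(n); cv2.imwrite(f"pics/{n}0.png",c["frame"]); print(n,{k:np.array(v).tolist() for k,v in c.items() if k!="frame"})
print(arm.get_state())
E
```

```text
pics
side {'intrinsics': [[495.59937683127765, 0.0, 318.5354800494455], [0.0, 495.59937683127765, 197.16269275209766], [0.0, 0.0, 1.0]], 'origin': [0.44830482345236045, -0.3051159027821525, 0.9117841839403021], 'rotation': [[0.9921781994840686, 0.10088931679324957, -0.0735103137358461], [-0.12435857067162844, 0.8499767408714132, -0.5119321106144055], [0.010833576005215891, 0.5170695173132929, 0.8558748435935813]]}
top {'intrinsics': [[377.8931995800452, 0.0, 317.32242893747764], [0.0, 377.8931995800452, 200.746896236231], [0.0, 0.0, 1.0]], 'origin': [0.39634720521522865, 0.1568449368429839, 0.9997111785819529], 'rotation': [[0.022033481046381923, 0.9914559553130659, -0.1285675479552853], [-0.9997132065103994, 0.023056433331723376, 0.0064734543108861484], [0.009382453926029287, 0.1283880428866943, 0.9916796256866681]]}
{'t': 0.1, 'qpos': array([-1.2265,  0.3075,  1.5075,  0.    ,  1.3284, -0.0735]), 'joint_velocities': array([ 0.0009, -0.0024, -0.0043,  0.0001,  0.0003,  0.0006]), 'joint_efforts': array([  0.0003, -45.8531, -25.2609,  -0.    ,   0.0056,   0.    ]), 'ee_pos': array([ 0.2331, -0.525 ,  0.2305]), 'tool_rot': array([[ 0.914 ,  0.4058, -0.0006],
       [ 0.4058, -0.914 ,  0.0017],
       [ 0.0002, -0.0018, -1.    ]]), 'contact_force': array([-0.5415,  0.4173,  1.0453]), 'ft_torque': array([0.0036, 0.019 , 0.0394]), 'grip_force': 0.0, 'gripper_width': 0.08576229403623004}
```

View pics/side0.png

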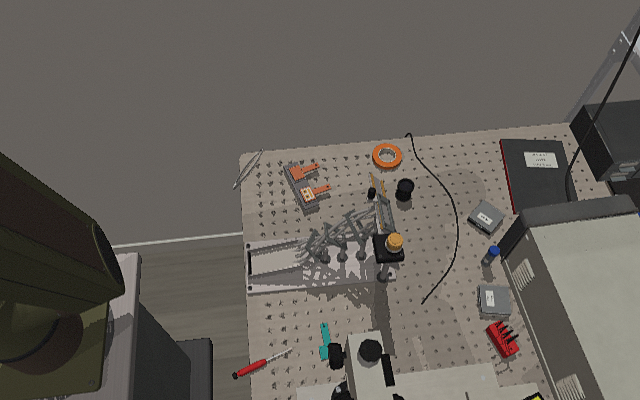

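View pics/top0.png

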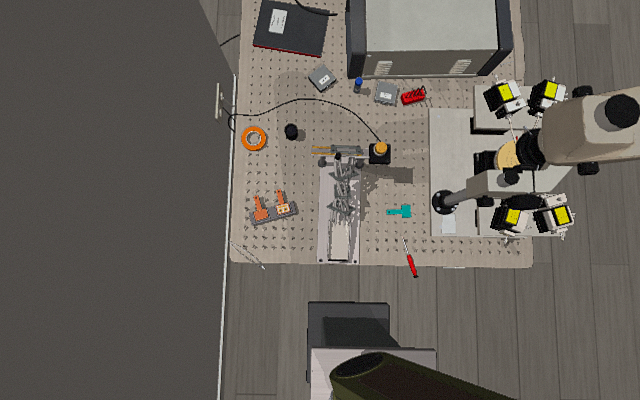

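```bash
python3 - <<'E'
import cv2
t=cv2.imread("pics/top0.png"); s=cv2.imread("pics/side0.png")
cv2.imwrite("pics/topc.png",cv2.resize(t[125:270,235:425],None,fx=4,fy=4,interpolation=cv2.INTER_CUBIC))
cv2.imwrite("pics/sidec.png",cv2.resize(s[145:300,235:425],None,fx=3.8,fy=3.8,interpolation=cv2.INTER_CUBIC))
E
```

```text
(no output)
```

View pics/topc.png

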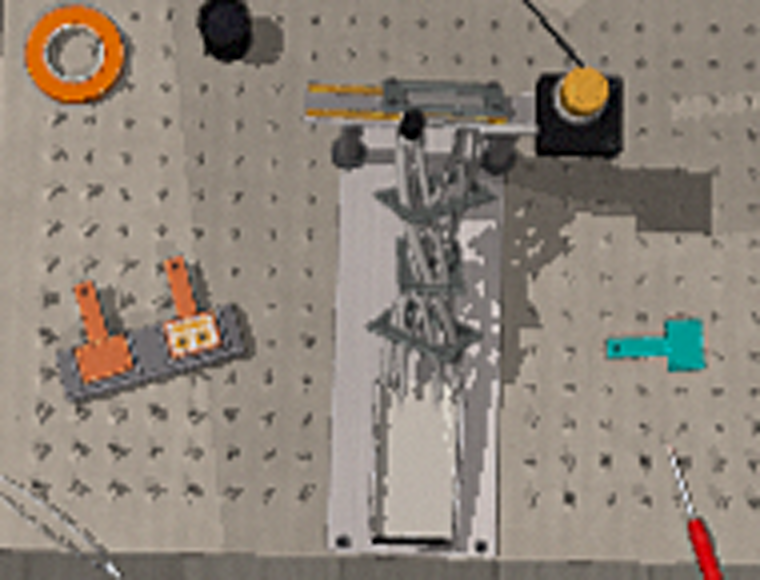

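View pics/sidec.png

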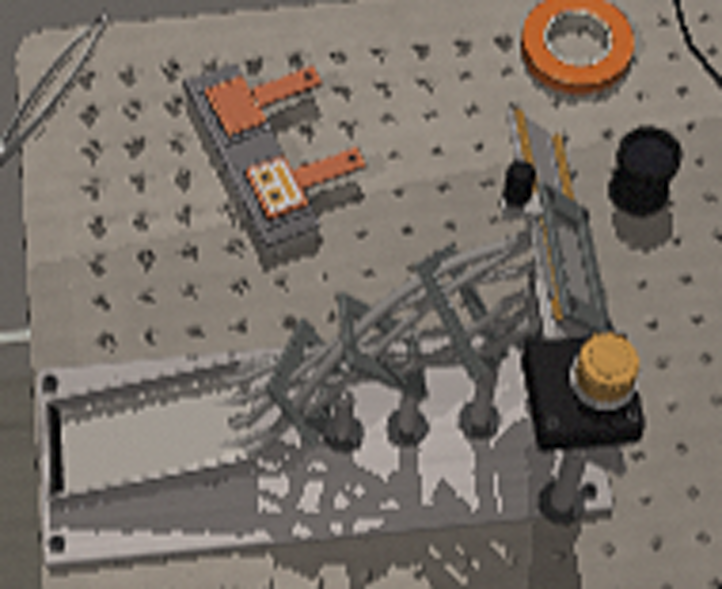

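The top view shows the chute running from its tray, with the stop at about (337,260), to the mouth collar at about (346,149). The pull is at about (338,156) and the lock screw at about (381,147). The left plate at (260,208) is plain side up, so it is the target. The right one shows the ceramic and is the spare. Next I triangulate these.

```bash
cat > h.py <<'E'
import numpy as np, cv2
from bench import arm, vision
np.set_printoptions(precision=4,suppress=True)
def ray(c,u,v):
    K=np.array(c["intrinsics"]); d=np.linalg.inv(K)@[u,v,1]; d=np.array(c["rotation"])@[d[0],-d[1],-d[2]]
    return np.array(c["origin"]),d/np.linalg.norm(d)
def plane(c,u,v,z):
    o,d=ray(c,u,v); return o+d*(z-o[2])/d[2]
def tri(c1,p1,c2,p2):
    o1,d1=ray(c1,*p1); o2,d2=ray(c2,*p2)
    s=np.linalg.lstsq(np.c_[d1,-d2],o2-o1,rcond=None)[0]
    a,b=o1+s[0]*d1,o2+s[1]*d2; return (a+b)/2,np.linalg.norm(a-b)
def proj(c,P):
    q=np.array(c["rotation"]).T@(np.array(P)-c["origin"]); q=np.array(c["intrinsics"])@[q[0],-q[1],-q[2]]; return q[:2]/q[2]
E
python3 - <<'E'
from h import *
t=vision.camera("top"); s=vision.camera("side")
T=lambda x,y:(x/4+235-.4,y/4+125-.4); S=lambda x,y:(x/3.8+235-.4,y/3.8+145-.4)
for n,a,b in [("pull",T(411,124),S(520,184)),("locktop",T(584,88),S(611,362)),("stop",T(410,541),S(57,447)),
  ("collarC",T(445,98),S(574,260)),("collarNL",T(383,110),S(541,190)),("collarFL",T(385,80),S(581,197)),("collarFR",T(507,87),S(607,333)),("ring1",T(570,65),S(540,35))]:
    print(n,*tri(t,a,s,b))
print("screws",plane(t,*T(343,541),.006),plane(t,*T(481,547),.006)); print("base corners",plane(t,*T(329,548),.005),plane(t,*T(497,555),.005))
for c,n,roi in [(t,"top",(190,225,245,300)),(s,"side",(150,210,280,335))]:
    h=cv2.cvtColor(c["frame"],cv2.COLOR_BGR2HSV); m=cv2.inRange(h,(3,110,90),(14,255,255)); k=np.zeros_like(m); r=roi; k[r[0]:r[1],r[2]:r[3]]=m[r[0]:r[1],r[2]:r[3]]
    nn,lab,st,ce=cv2.connectedComponentsWithStats(k)
    for i in range(1,nn):
        if st[i,4]<25: continue
        ys,xs=np.where(lab==i); P=np.array([plane(c,x,y,.021)[:2] for x,y in zip(xs,ys)])
        mu=P.mean(0); w,V=np.linalg.eigh(np.cov(P.T)); a=V[:,1]*np.sign(V[0,1]); print(n,st[i],mu,"axis",a,np.degrees(np.arctan2(a[1],a[0])), ((P-mu)@a).min(),((P-mu)@a).max())
        pr=(P-mu)@a; q=P[pr>np.percentile(pr,70)]; print("  tabend30%",q.mean(0), "front",mu+a*pr.min(),"end",mu+a*pr.max())
E
```

```text
pull [0.5967 0.1111 0.212 ] 3.511410091737738e-05
locktop [0.6175 0.0194 0.2165] 2.4269904000078615e-05
stop [0.3727 0.0966 0.0216] 0.0016862096633241538
collarC [0.6212 0.0902 0.176 ] 1.7913655830870194e-05
collarNL [0.6121 0.125  0.1814] 1.7865202611488546e-05
collarFL [0.6315 0.1238 0.1734] 4.255629367571271e-05
collarFR [0.6298 0.0548 0.1709] 0.00011129703891479866
ring1 [0.5748 0.0572 0.3991] 0.001179201147950961
screws [0.3705 0.1391 0.006 ] [0.3686 0.0493 0.006 ]
base corners [0.3658 0.1481 0.005 ] [0.3637 0.0387 0.005 ]
top [276 190  13  19  88] [0.5283 0.248 ] axis [0.9484 0.317 ] 18.48400121628865 -0.023809819322447617 0.023345717714318766
  tabend30% [0.5433 0.2527] front [0.5057 0.2404] end [0.5504 0.2554]
top [253 195  15  26 199] [0.4956 0.3008] axis [0.9524 0.305 ] 17.75743971818316 -0.023956179265972568 0.039592275184517044
  tabend30% [0.5179 0.3081] front [0.4728 0.2935] end [0.5333 0.3128]
side [289 163  31  18 234] [0.4963 0.2994] axis [0.95   0.3122] 18.19399326985228 -0.023511301935267924 0.03996693781580728
  tabend30% [0.5187 0.3067] front [0.4739 0.292 ] end [0.5342 0.3118]
side [309 184  22  17 114] [0.5289 0.246 ] axis [0.9106 0.4133] 24.409379018892455 -0.031983394225112656 0.02366377111657176
  tabend30% [0.5442 0.2513] front [0.4998 0.2327] end [0.5505 0.2557]
```

```bash
python3 -m creep '[0,0,-0.03,8.4,0, 0,0,-0.03,8.4,0, 0,0,-0.03,8.5,0, 0.0143,-0.0454,0,0,0, 0.0143,-0.0454,0,0,0, 0.0143,-0.0454,0,0,0, 0.0143,-0.0454,0,0,0, 0.0143,-0.0454,0,0,0, 0.0168,-0.0504,0,0,0, 0.0168,-0.0504,0,0,0, 0.0168,-0.0504,0,0,0, 0.0168,-0.0504,0,0,0, 0.0168,-0.0504,0,0,0, 0,0,0,0,0]' 30
python3 - <<'E'
from h import *
s=arm.get_state(); print(s["t"],s["ee_pos"],s["tool_rot"],s["contact_force"])
E
```

```text
t: 1.95
ee_pos: [0.4007, -0.0471, 0.3212]
tool_rot: [[1.0, -0.017, 0.0], [-0.017, -1.0, 0.001], [0.0, -0.001, -1.0]]
contact_force: [-0.9, -0.8, 0.7]
gripper_width: 0.0854
grip_force: 0.0
1.95 [ 0.4007 -0.0471  0.3212] [[ 0.9999 -0.017   0.0001]
 [-0.017  -0.9999  0.0012]
 [ 0.0001 -0.0012 -1.    ]] [-0.9035 -0.8107  0.6902]
```

```bash
python3 -m creep '[0.0387,-0.0323,0,0.4,0, 0.0387,-0.0323,0,0,30, 0.0387,-0.0323,0,0,60, 0.0387,-0.0323,0,0,100, 0.0387,-0.0323,-0.02,0,100, 0,0,0,0,100, 0,0,0,0,100]'
python3 - <<'E'
from h import *
s=arm.get_state(); print(s["t"],s["ee_pos"],s["gripper_width"])
c=vision.camera("wrist"); cv2.imwrite("pics/w1.png",c["frame"]); print({k:np.array(v).round(4).tolist() for k,v in c.items() if k!="frame"})
print(proj(c,[.5967,.1111,.224]),proj(c,[.618,.090,.175]),proj(c,s["ee_pos"]))
E
```

```text
t: 2.82
ee_pos: [0.5977, 0.1041, 0.3405]
tool_rot: [[1.0, -0.031, -0.002], [-0.031, -1.0, -0.001], [-0.002, 0.001, -1.0]]
contact_force: [-0.1, -0.2, 0.2]
gripper_width: 0.0515
grip_force: 0.0
2.825 [0.5977 0.1041 0.3405] 0.05145386832903369
{'intrinsics': [[348.6838, 0.0, 319.2253], [0.0, 348.6838, 199.6684], [0.0, 0.0, 1.0]], 'origin': [0.6784, 0.1014, 0.4819], 'rotation': [[-0.0307, 0.948, 0.3167], [-0.9995, -0.0295, -0.0086], [0.0012, -0.3168, 0.9485]]}
[309.5386 194.5871] [333.6817 154.3833] [318.323  269.1008]
```

View pics/w1.png

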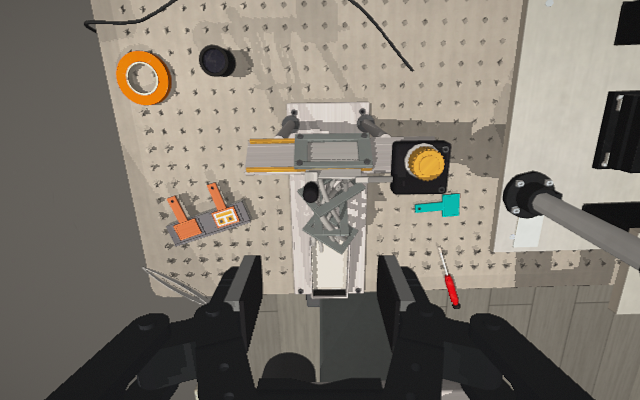

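```bash
python3 -m creep '[0,-0.0065,0.04,0,100, 0,0,0.05,0,100, 0,0,0.035,0,100, 0,0,0.0125,0,100, 0,0,0,0,160, 0,0,0,0,255, 0,0,0,0,255, 0,0,0,0,255, 0,0,0,0,255]' 30
```

```text
t: 4.0
ee_pos: [0.5997, 0.1117, 0.2058]
tool_rot: [[1.0, -0.031, 0.004], [-0.031, -1.0, -0.0], [0.004, 0.0, -1.0]]
contact_force: [-0.3, -1.3, 6.2]
gripper_width: 0.0111
grip_force: 29.7
```

```bash
python3 -m creep '[0,-0.004,0,0,255, 0,-0.004,0,0,255, 0,-0.004,0,0,255, 0,-0.003,0,0,255, 0,-0.002,0,0,255, 0,0,0,0,255]' 30
```

```text
t: 4.75
ee_pos: [0.6, 0.1291, 0.2058]
tool_rot: [[1.0, -0.03, 0.003], [-0.03, -1.0, 0.0], [0.003, -0.0, -1.0]]
contact_force: [-1.1, -0.9, 6.8]
gripper_width: 0.0114
grip_force: 29.7
```

```bash
python3 -m creep '[0,-0.006,0,0,255, 0,-0.006,0,0,255, 0,-0.006,0,0,255, 0,-0.006,0,0,255, 0,-0.004,0,0,255, 0,-0.002,0,0,255, 0,-0.001,0,0,255, 0,0,0,0,255]' 30
```

```text
t: 5.75
ee_pos: [0.6006, 0.16, 0.2058]
tool_rot: [[1.0, -0.03, 0.003], [-0.03, -1.0, 0.0], [0.003, -0.0, -1.0]]
contact_force: [-1.6, -1.0, 6.9]
gripper_width: 0.0116
grip_force: 29.7
```

```bash
python3 -m creep '[0,-0.001,0,0,255, 0,-0.001,0,0,255, 0,-0.001,0,0,255, 0,-0.001,0,0,255, 0,0,0,0,255, 0,0,0,0,255]' 30
```

```text
t: 6.5
ee_pos: [0.6005, 0.1613, 0.2058]
tool_rot: [[1.0, -0.031, 0.002], [-0.031, -1.0, -0.004], [0.002, 0.004, -1.0]]
contact_force: [-1.8, -7.9, 7.9]
gripper_width: 0.0115
grip_force: 30.0
```

```bash
python3 -m creep '[0,0,0,0,100, 0,0,0,0,100, 0,0,-0.03,0,100, 0,0,-0.05,0,100, -0.0201,-0.0363,0,0,100, -0.0201,-0.0363,0,0,100, -0.0201,-0.0363,0,0,100, -0.0201,-0.0363,0,0,100, 0,0,0.06,-9.9,130, 0,0,0.06,-9.9,130, 0,0,0.04,0,130, 0,0,0.03,0,130, 0,0,0,0,130, 0,0,0,0,130]' 30
python3 - <<'E'
from h import *
s=arm.get_state(); R=s["tool_rot"]; p=s["ee_pos"]; print(s["t"],p,s["gripper_width"])
c=vision.camera("wrist"); cv2.imwrite("pics/w2.png",c["frame"])
h=cv2.cvtColor(c["frame"],cv2.COLOR_BGR2HSV); m=cv2.inRange(h,(3,110,90),(14,255,255))
n,lab,st,ce=cv2.connectedComponentsWithStats(m)
for i in range(1,n):
    if st[i,4]<300: continue
    cnt=cv2.findContours((lab==i).astype(np.uint8),cv2.RETR_EXTERNAL,cv2.CHAIN_APPROX_NONE)[0][0]
    M=cv2.drawContours(np.zeros_like(m),[cnt],-1,1,-1); ys,xs=np.where(M)
    P=np.array([plane(c,x,y,.021)[:2] for x,y in zip(xs,ys)]); mu=P.mean(0); w,V=np.linalg.eigh(np.cov(P.T)); a=V[:,1]*np.sign(V[0,1]); pr=(P-mu)@a
    print(st[i],mu,np.degrees(np.arctan2(a[1],a[0])),pr.min(),pr.max(),"tabcentre",mu+a*(pr.max()-.02),"tool",R.T[:2,:2]@(mu+a*(pr.max()-.02)-p[:2]))
E
```

```text
t: 8.25
ee_pos: [0.5249, 0.3121, 0.0947]
tool_rot: [[0.951, 0.31, 0.001], [0.31, -0.951, 0.001], [0.001, -0.0, -1.0]]
contact_force: [-0.2, 0.0, 0.9]
gripper_width: 0.042
grip_force: 0.0
8.25 [0.5249 0.3121 0.0947] 0.04197980619820406
[ 297  197   50   87 2620] [0.4995 0.302 ] 18.336762795127843 -0.025726367362558074 0.038179097656096526 tabcentre [0.5168 0.3077] tool [-0.0091  0.0017]
[ 383  199   50   87 1446] [0.5289 0.2478] 25.33808969861812 -0.039959276209818526 0.026346331701699876 tabcentre [0.5347 0.2506] tool [-0.0098  0.0615]
```

View pics/w2.png

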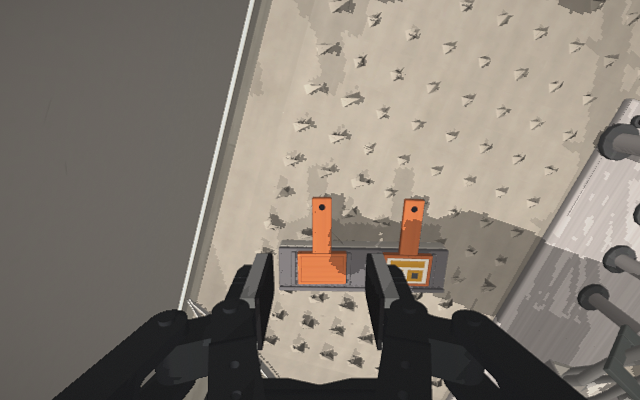

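```bash
python3 -m creep '[0,0.0015,0.03,0,130, 0,0,0.03,0,130, 0,0,0.02,0,130, 0,0,0.0067,0,130, 0,0,0,0,170, 0,0,0,0,200, 0,0,0,0,255, 0,0,0,0,255, 0,0,0,0,255, 0,0,0,0,255]' 20
```

```text
t: 9.55
ee_pos: [0.5255, 0.3105, 0.0077]
tool_rot: [[0.951, 0.31, 0.002], [0.31, -0.951, 0.001], [0.002, -0.0, -1.0]]
contact_force: [1.5, 0.6, 3.9]
gripper_width: 0.0122
grip_force: 23.3
```

```bash
python3 -m creep '[0,0,-0.01,0,255, 0,0,-0.03,0,255, 0,0,-0.05,0,255, 0,0,-0.05,0,255, 0,0,-0.05,0,255, 0,0,0,0,255]' 20
python3 - <<'E'
from h import *
c=vision.camera("wrist"); cv2.imwrite("pics/w3.png",c["frame"])
E
```

```text
t: 10.3
ee_pos: [0.5268, 0.3111, 0.2021]
tool_rot: [[0.951, 0.31, 0.008], [0.31, -0.951, 0.004], [0.009, -0.001, -1.0]]
contact_force: [0.4, 0.3, -0.6]
gripper_width: 0.0122
grip_force: 22.9
```

View pics/w3.png

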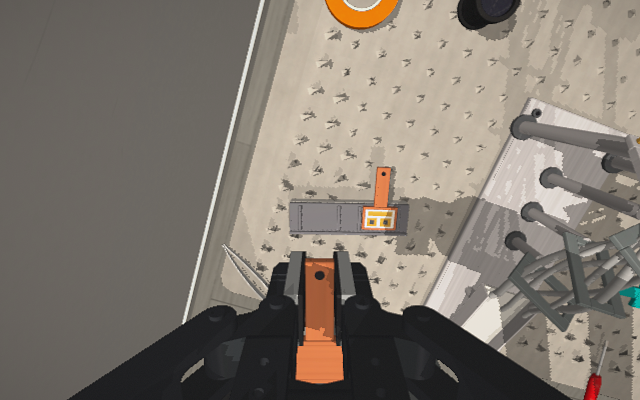

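```bash
python3 - <<'E'
from h import *
s=arm.get_state(); R=s["tool_rot"]; p=s["ee_pos"]; c=vision.camera("wrist")
def q(x,z): return proj(c,p+R@[x,0,z])
for tilt in (0,10,20,-10,40):
    t=np.radians(tilt)
    # plate pivot at (0,-.0105), tilt: head down positive (tool z is down)
    f=lambda a: q(a*np.cos(t)-.0025*np.sin(t), -.0105-a*np.sin(t)-.0025*np.cos(t))[1]
    print(tilt,[f(a) for a in (.0105,-.0295,-.0535)])
E
```

```text
0 [np.float64(262.20166935815763), np.float64(341.6818263586901), np.float64(383.51393760656345)]
10 [np.float64(265.6174753035539), np.float64(333.84116818434154), np.float64(367.5783823674652)]
20 [np.float64(269.60293653090633), np.float64(325.0037654170826), np.float64(350.94768760166704)]
-10 [np.float64(259.4538214867331), np.float64(348.22423099159835), np.float64(398.28818146883884)]
40 [np.float64(278.7489043797272), np.float64(305.3904391316968), np.float64(316.88447775263234)]
```

```bash
python3 - <<'E'
from h import *
im=cv2.imread("pics/w1.png"); cv2.imwrite("pics/w1c.png",cv2.resize(im[120:210,280:400],None,fx=6,fy=6,interpolation=cv2.INTER_CUBIC))
c=dict(intrinsics=[[348.6838,0,319.2253],[0,348.6838,199.6684],[0,0,1]],origin=[.6784,.1014,.4819],rotation=[[-.0307,.948,.3167],[-.9995,-.0295,-.0086],[.0012,-.3168,.9485]])
y=np.radians(-1.4);X=np.array([np.cos(y),np.sin(y),0]);Y=np.array([-np.sin(y),np.cos(y),0]);Z=np.array([0,0,1.]);a=np.radians(40)
up=np.cos(a)*X+np.sin(a)*Z;u=-np.sin(a)*X+np.cos(a)*Z;M=np.array([.618,.090,.175])
for w,h in((.034,.019),(.0225,.012)):
  for sy,su in((1,-1),(-1,-1),(-1,1),(1,1)): print(w,sy,su,(proj(c,M+.004*up+sy*w*Y+su*h*u)-[280,120]+.4)*6)
E
```

```text
0.034 1 -1 [97.5108 94.774 ]
0.034 -1 -1 [546.7774  91.8589]
0.034 -1 1 [568.7975 294.179 ]
0.034 1 1 [ 89.4472 297.2495]
0.0225 1 -1 [172.958  129.6429]
0.0225 -1 -1 [473.7441 127.6956]
0.0225 -1 1 [484.4305 255.4126]
0.0225 1 1 [171.0786 257.4249]
```

View pics/w1c.png

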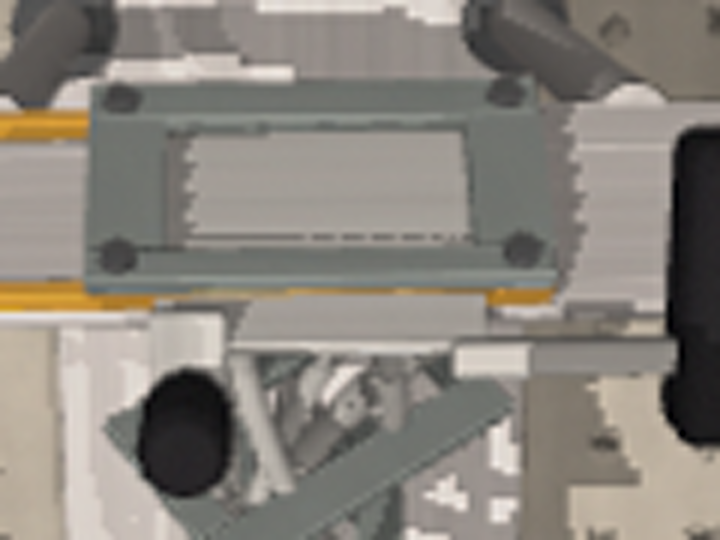

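```bash
python3 -m creep '[0,0,-0.03,9.7,255, 0,0,-0.03,9.7,255, 0,0,0,0,255, 0.0576,0,0,0,255, 0.0576,0,0,0,255, 0.0576,0,0,0,255, 0,0.0544,0,0,255, 0,0.0544,0,0,255, 0,0.0544,0,0,255, 0,0.0544,0,0,255, 0,0,0.04,0,255, 0,0,0,0,255, 0,0,0,0,255]' 20
python3 - <<'E'
from h import *
s=arm.get_state(); p=s["ee_pos"];R=s["tool_rot"]; print(p,np.degrees(np.arctan2(R[1,0],R[0,0])))
y=np.radians(-1.4);X=np.array([np.cos(y),np.sin(y)]);Y=np.array([-np.sin(y),np.cos(y)]);d=p[:2]-[.6194,.0912]
print("pivot rel chute mm", d@X*1e3,d@Y*1e3,(p[2]+.0105-.175)*1e3)
E
```

```text
t: 12.02
ee_pos: [0.6917, 0.0889, 0.2159]
tool_rot: [[1.0, -0.022, -0.003], [-0.022, -1.0, 0.0], [-0.003, 0.0, -1.0]]
contact_force: [-0.1, 0.3, 0.4]
gripper_width: 0.012
grip_force: 22.9
[0.6917 0.0889 0.2159] -1.2719353427851747
pivot rel chute mm 72.29701077092807 -0.5337650107244136 51.37674537248127
```

```bash
python3 -m creep '[0,0.0005,-0,0,255, 0,0,0.03,0,255, 0,0,0.0195,0,255, 0,0,0,0,255, -0.010,0,0,0,255, -0.010,0,0,0,255, -0.0057,0,0,0,255, 0,0,0,0,255, 0,0,-0.003,0,255, 0,0,-0.003,0,255, -0.0002,0,-0.0045,0,255, -0.0002,0,-0.0045,0,255, 0,0,0,0,255]' 20
cat > st.py <<'E'
from h import *
s=arm.get_state(); p=s["ee_pos"]; R=s["tool_rot"]; y=np.radians(-1.4);X=np.array([np.cos(y),np.sin(y)]);Y=np.array([-np.sin(y),np.cos(y)]);d=p[:2]-[.6194,.0912]
print("t",s["t"],"pivot rel chute mm", d@X*1e3,d@Y*1e3,(p[2]+.0105-.175)*1e3,"F",s["contact_force"],"Tq",s["ft_torque"],"w",s["gripper_width"])
c=vision.camera("wrist"); h=cv2.cvtColor(c["frame"],cv2.COLOR_BGR2HSV); m=cv2.inRange(h,(3,90,60),(16,255,255))
r=[(v,int((m[v,285:360]>0).sum())) for v in range(240,400)]; print("orange row:width",[a for a in r if a[1]>2][::4])
for tl in range(0,56,5):
    t=np.radians(tl); print(tl,[int(proj(c,p+R@[a*np.cos(t)-.0025*np.sin(t),0,-.0105-a*np.sin(t)-.0025*np.cos(t)])[1]) for a in (.0105,-.0295,-.0535)],end="; ")
E
python3 st.py
```

```text
t: 13.65
ee_pos: [0.6667, 0.0885, 0.1832]
tool_rot: [[1.0, -0.024, 0.001], [-0.024, -1.0, 0.0], [0.001, -0.0, -1.0]]
contact_force: [1.5, 0.1, -1.1]
gripper_width: 0.0124
grip_force: 23.1
t 13.65 pivot rel chute mm 47.33574367356898 -1.5756887295923903 18.717072465984806 F [ 1.4914  0.0601 -1.1348] Tq [ 0.0143 -0.2708 -0.0266] w 0.01239293619651496
orange row:width [(257, 24), (261, 29), (265, 31), (269, 29), (273, 20), (277, 22), (281, 29), (285, 29), (289, 29), (293, 29), (297, 28), (301, 28), (305, 29), (309, 29), (313, 29), (317, 28), (321, 28), (325, 31), (329, 31), (333, 33), (337, 33), (341, 33), (345, 34), (349, 45), (353, 47), (357, 47), (361, 47)]
0 [262, 341, 383]; 5 [263, 338, 375]; 10 [265, 333, 367]; 15 [267, 329, 359]; 20 [269, 325, 351]; 25 [271, 320, 342]; 30 [274, 315, 334]; 35 [276, 310, 325]; 40 [278, 305, 317]; 45 [281, 300, 308]; 50 [283, 295, 300]; 55 [286, 289, 291];
```

```bash
python3 - <<'E'
from h import *
c=vision.camera("wrist"); a=cv2.resize(c["frame"][220:400,230:410],None,fx=3,fy=3); s=vision.camera("side")["frame"][130:310,300:480]
cv2.imwrite("pics/m1.png",np.hstack([a[:, :400],cv2.resize(s,None,fx=3,fy=3)])[:, :800])
E
```

View pics/m1.png

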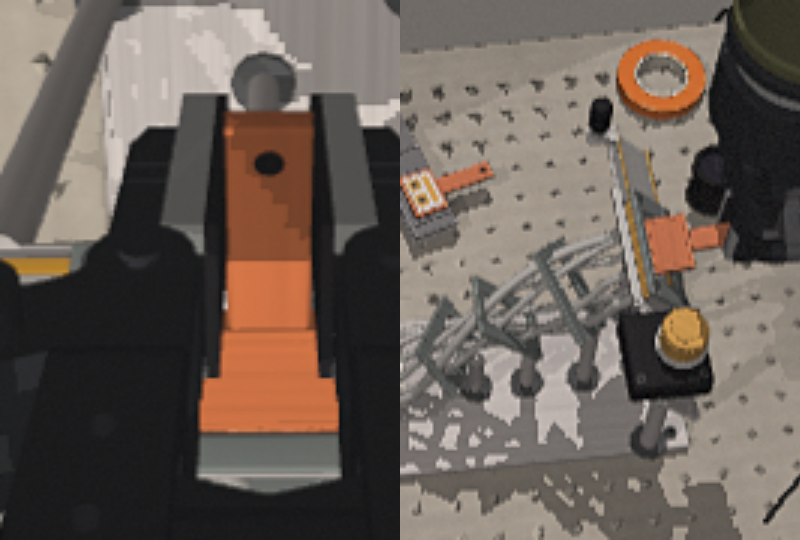

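```bash
python3 -m creep '[-0.0015,-0.0007,-0.0035,0,255, -0.0015,-0.0007,-0.0035,0,255, -0.0018,0,-0.0043,0,255, -0.0018,0,-0.0043,0,255, -0.0025,0,-0.004,0,255, -0.0025,0,-0.004,0,255, 0,0,0,0,255]' 20
python3 st.py
```

```text
t: 14.68
ee_pos: [0.6544, 0.0903, 0.2068]
tool_rot: [[1.0, -0.024, 0.0], [-0.024, -1.0, 0.0], [0.0, -0.0, -1.0]]
contact_force: [-0.2, 0.7, -0.1]
gripper_width: 0.0122
grip_force: 22.9
t 14.675 pivot rel chute mm 34.986641672701566 -0.04703713548227405 42.28179117635669 F [-0.1578  0.6564 -0.1136] Tq [-0.0058 -0.1201  0.0137] w 0.012228142646045407
orange row:width [(257, 31), (261, 33), (265, 33), (269, 31), (273, 19), (277, 29), (281, 28), (285, 27), (289, 27), (293, 27), (297, 28), (301, 29), (305, 29), (309, 29), (313, 16)]
0 [262, 341, 383]; 5 [263, 338, 375]; 10 [265, 333, 367]; 15 [267, 329, 359]; 20 [269, 325, 351]; 25 [271, 320, 342]; 30 [274, 315, 334]; 35 [276, 310, 325]; 40 [278, 305, 316]; 45 [281, 300, 308]; 50 [283, 295, 300]; 55 [286, 289, 291];
```

```bash
python3 -m creep '[0.003,0,0.0037,0,255, 0.003,0,0.0037,0,255, 0,0,0,0,255, -0.0037,0,0.0032,0,255, -0.0037,0,0.0032,0,255, -0.0037,0,0.0032,0,255, 0,0,0,0,255]' 20
python3 st.py
```

```text
t: 15.6
ee_pos: [0.6487, 0.0903, 0.1889]
tool_rot: [[1.0, -0.024, -0.001], [-0.024, -1.0, -0.0], [-0.001, 0.0, -1.0]]
contact_force: [-0.3, 0.6, -0.3]
gripper_width: 0.0121
grip_force: 22.9
t 15.6 pivot rel chute mm 29.316045111052127 -0.19004013931860825 24.39195350291984 F [-0.2686  0.6032 -0.2609] Tq [-0.0226 -0.0049 -0.0403] w 0.012063153009071303
orange row:width [(256, 9), (260, 33), (264, 33), (268, 31), (272, 20), (276, 29), (280, 29), (284, 27), (288, 27), (292, 27), (296, 27), (300, 28), (304, 29), (308, 29), (312, 29)]
0 [262, 341, 383]; 5 [263, 338, 375]; 10 [265, 333, 367]; 15 [267, 329, 359]; 20 [269, 325, 351]; 25 [271, 320, 342]; 30 [274, 315, 334]; 35 [276, 310, 325]; 40 [278, 305, 317]; 45 [281, 300, 308]; 50 [283, 295, 300]; 55 [286, 289, 291];
```

```bash
python3 -m creep '[-0.0023,0,0.0019,0,255, -0.0023,0,0.0019,0,255, -0.0023,0,0.002,0,255, 0,0,0,0,255]' 20
python3 st.py
```

```text
t: 16.15
ee_pos: [0.6422, 0.0904, 0.1832]
tool_rot: [[1.0, -0.024, -0.001], [-0.024, -1.0, -0.0], [-0.001, 0.0, -1.0]]
contact_force: [0.8, -0.3, -0.4]
gripper_width: 0.0119
grip_force: 22.9
t 16.15 pivot rel chute mm 22.76664845141792 -0.22342928203713555 18.650071530242396 F [ 0.8141 -0.275  -0.4273] Tq [-0.0154  0.036   0.0014] w 0.0119311816074468
orange row:width [(256, 11), (260, 33), (264, 33), (268, 30), (272, 20), (276, 29), (280, 29), (284, 27), (288, 27), (292, 27), (296, 27), (300, 28), (304, 28), (308, 29), (312, 29)]
0 [262, 341, 383]; 5 [263, 338, 375]; 10 [265, 333, 367]; 15 [267, 329, 359]; 20 [269, 325, 351]; 25 [271, 320, 342]; 30 [274, 315, 334]; 35 [276, 310, 325]; 40 [278, 305, 316]; 45 [281, 300, 308]; 50 [283, 295, 300]; 55 [286, 289, 291];
```

```bash
python3 -m creep '[0,0,0,0,120, 0,0,0,0,120, 0,0,0,0,120, 0,0,0,0,120, 0,0,0,0,120, 0,0,0,0,120, 0,0,0,0,120, 0,0,0,0,120, 0,0,0,0,120, 0,0,0,0,120, 0.01,0,-0.04,0,120, 0.02,0,-0.05,0,120, 0.04,0,0,0,120, 0,0,0,0,120]' 20
python3 - <<'E'
from h import *
print(arm.get_state()["ee_pos"])
t=vision.camera("top")["frame"][125:270,285:425]; w=vision.camera("side")["frame"][150:295,235:425]
cv2.imwrite("pics/f1.png",cv2.resize(np.hstack([t,w]),None,fx=2.4,fy=2.4,interpolation=cv2.INTER_CUBIC))
E
```

```text
t: 17.95
ee_pos: [0.7151, 0.0885, 0.2734]
tool_rot: [[1.0, -0.024, 0.002], [-0.024, -1.0, 0.0], [0.002, -0.0, -1.0]]
contact_force: [-0.3, 0.1, -0.2]
gripper_width: 0.0452
grip_force: 0.0
[0.7151 0.0885 0.2734]
```

View pics/f1.png

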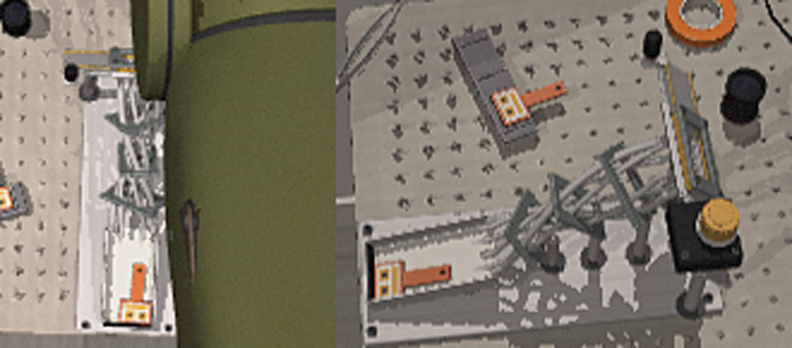

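The picture shows the plate lying in the catch tray against the stop, with its device face up (ceramic at about (135,312) in the left panel and (390,275) in the right). The spare plate is untouched, the shutter is open and the gripper is clear of everything.

```bash
python3 -c "
from bench import arm
print(arm.close_job())"
```

```text
the job is handed in; nothing more can be done
None
```

The job is done and handed in: the face-down plate went head first down the chute and lies device face up in the catch tray; the shutter was not locked and is fully open, the lock screw was not turned, and the spare plate was left in place.

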